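# Sweep the bottle caps through the gate into the cap rail

## Task

Push the three black bottle caps that lie before the cap rail across the bench, one at a time, between the two blue gate posts and into its slot, until all three lie flat in it wholly past the gate. Sweep each one separately with the fingers, never pick caps up or tip them, and leave the white film roll that stands among them, the spirit burner and the amber bottle where they are.

Things in the scene. Friction and masses are not known exactly. Their poses are not given: they have to be found in the camera images.
- cap_rail: low aluminium guide fixed to the bench, never moves in a run. Origin: on the bench midway between its two blue gate posts; x points through the gate into the slot, z up. Posts: upright, 18 mm in diameter, 24 mm high, at x = 0, y = +-41.5 mm: the gate is 65 mm wide. Two funnel wings 18 mm high run from the posts out to x = -33 mm, y = +-64 mm. Caps and film roll start on its -x side.
- slot_entry (a point): point on the bench 25 mm past the gate on the slot's middle line. The slot is straight, 70 mm wide between rails 8 mm thick and 18 mm high, its floor is the bench (no step); a padded stop closes it 205 mm past the gate, so three 59 mm caps fit in a row with about 25 mm to spare. A cap pushed in moves those before it farther along.
- cap_a: one of three like black bottle caps, a squat round disc lying flat with its closed side up, 59 mm in diameter, 28 mm high, 15 to 31 g, loose; origin: centre of its underside, z up. The caps are round: their yaw means nothing.
- cap_b: one of three like black bottle caps, a squat round disc lying flat with its closed side up, 59 mm in diameter, 28 mm high, 15 to 31 g, loose; origin: centre of its underside, z up. The caps are round: their yaw means nothing.
- cap_c: one of three like black bottle caps, a squat round disc lying flat with its closed side up, 59 mm in diameter, 28 mm high, 15 to 31 g, loose; origin: centre of its underside, z up. The caps are round: their yaw means nothing.
- film_roll: white roll of film with a brown core, lying flat, 61 mm in diameter, 26 mm high, loose; about as large as a cap, but to be left where it is. Origin: centre of its underside, z up.
- burner: spirit burner, clear glass, 67 mm in diameter, 72 mm high, loose, at the right of the work, a bystander. Origin: centre of its underside.
- reagent: small amber reagent bottle with white cap, 34 mm in diameter, 75 mm high, loose, at the right of the work, a bystander. Origin: centre of its underside.
There are look-alikes about, which are no part of the job. What is shaped like the cap_a but green or red is not meant.

How it is judged:
By the outcome, as a careful person would: the job done as asked, in the order asked, and still so for the second after the job is handed in, with the robot touching nothing.
It also fails if it takes over 72 s, if anything falls off the work surface, if the arm or the gripper's body presses on something with over 40 N, if the wrist force passes 120 N, or if a joint passes its speed limit or range.

## Robot

A 6-joint arm with a two-finger parallel gripper is mounted at the origin on a cart in front of the work surface, level with it; the furniture and walls round the work are solid. World frame = base frame: x ahead of the robot, y to its left, z up, the work surface at z = 0. Lengths are in m, angles in degrees, forces in N, time in s.
With the tool pointing down it reaches from about 0.375 to 0.9 m from the base axis. Payload 3.1 kg.
Tool frame: the origin (TCP) lies on the centre line of the jaws, within the pads' length; the fingertips stand 25 mm ahead of it and the grasp point (between the pads) lies 6 mm ahead of it; z points along the fingers, y is the line along which they close (so a half turn about z gives the same grasp; the last joint's range is limited). The gripper opens to 87 mm and grips with 3 to 60 N. Pads are 19 mm wide; open, the fingers measure 117 mm over their backs; the gripper's body (75 mm by 190 mm) begins 51 mm behind the grasp point.
Start: joints at [54.517, 30.224, 82.088, -0, 67.689, -10.227], TCP at [0.267, 0.565, 0.248] pointing down, gripper open.
Joint ranges: [-176.69, 176.69], [-43.24, 126.21], [12.49, 139.97], [-82, 262], [0, 151.66], [-163.58, 163.58]. Speed limits (degrees/s): [159.86, 159.86, 180, 180, 180, 180].

## Interface

Orientations are given as a 3x3 rotation matrix whose columns are the frame's x, y, z axes.
In Python, from rig import read_state, capture, camera_params, hand_in gives the robot as it stands.
- The arm moves only by the tool apply_moves, never from a script. Its argument "rows" is a list of rows, each an object of numbers: "x", "y", "z": the shift along the tool's x, y, z in mm; "rx", "ry", "rz": the turn, a rotation vector about the tool's x, y, z in units of 6 degrees (1.0 is 6 degrees); "claw": the closure in counts, from 0 (fully open) to 255 (shut). A call has 1 to 10 rows; each row is the pose to reach, as a shift and turn from the pose commanded when the call began, along the tool's axes at that moment; what a row does not reach only later rows make up. A row lasts 1/8 s, in which the tool goes at most 62.5 mm and 10.7 degrees, less where a joint would pass 70% of its speed; a pose out of reach is approached as far as the arm can. A call with a gripper value outside its range is refused whole. The fingers move at their own pace and stop on an object; the grip force is fixed at half the most. Time passes only in rows, so rows that repeat a pose let the fingers close. It gives the time, the measured TCP pose, the force, the opening and the grip force at its end, in the units of the state.
- read_state(): the state, without advancing time (a new reading comes with each control period).
- capture(name): name is "scene" or "top"; returns (picture, depth): 384x512x3 uint8, red, green, blue; 384x512 float32, m along the optical axis (not along the pixel's ray), 0 where there is no reading.
- camera_params(name): a dict with "fx", "fy", "cx", "cy" (pixels), "xyz" and "orientation" of the camera in the world. Camera axes: x right, y up, looking along -z (the intrinsics and any distortion apply to the point x, -y, -z); pixel columns grow to the right and rows downward; lengths in m; the calibration is good to about 2 mm. A picture is of the moment at which its call begins. camera_params takes no time and is no camera call.
- hand_in(): hands the job in; it is judged then, once.
The state is a dict: "time_s": time; "joint_positions": joint angles; "qvel": joint speeds; "tau": joint torques, N m; "position": TCP position; "tcp_rot": TCP orientation; "force": force on the tool from outside, world axes, zero at the start; "moment": the same for the moment, N m; "opening": opening from 0.0 (shut) to 1.0 (fully open); "grasp_force": force on a finger pad.
Only numpy, scipy, OpenCV 4.12 (cv2) and the standard library are available. Lean on these libraries where they do the work, as an engineer would, in place of code of your own. Each camera call takes 0.05 s, during which the arm holds its last target. There are 200 camera calls.

## Working session

There is one attempt and no reset: what is moved stays moved. The work goes in short steps, Python scripts to look and compute and a tool call to move; the robot and the scene stay as the last step left them, time stands still between calls to the robot, and variables do not carry over. Pictures are saved under pics/ and viewed, at most 10 in all, crops included, and the job is handed in when it is done.

Besides the shell and the picture viewer there is one more tool, called after "Emit:" as a command line: name --argument value ..., lists and objects as JSON in quotes. apply_moves: Moves the arm, as the interface text tells. Its arguments: {"type":"object","properties":{"rows":{"type":"array"}},"required":["rows"]}

```bash
mkdir -p pics; ls; cat > h.py <<'E'
import numpy as np,cv2
from rig import *
def snap(n,f):
    im,d=capture(n); np.savez('last_'+n,im=im,d=d); cv2.imwrite('pics/'+f,im[:,:,::-1]); return im,d
def pt(n,u,v,z=None,d=None):
    p=camera_params(n); R=np.array(p['orientation']);t=np.array(p['xyz'])
    r=R@np.array([(u-p['cx'])/p['fx'],-(v-p['cy'])/p['fy'],-1.])
    return t+r*((z-t[2])/r[2] if z is not None else d)
E
python3 - <<'E'
from h import *
for n in('top','scene'):
    im,d=snap(n,n+'0.png'); print(camera_params(n))
a=cv2.imread('pics/top0.png');cv2.imwrite('pics/top0b.png',cv2.resize(a,(800,600),interpolation=3))
print(read_state())
E
```

```text
pics
{'fx': 354.7891633091168, 'fy': 354.7891633091168, 'cx': 254.50973376258568, 'cy': 195.64379417296772, 'xyz': array([ 0.44086032, -0.20003024,  0.87919047]), 'orientation': array([[-0.02279351,  0.98900943, -0.14608491],
       [-0.99876986, -0.0289634 , -0.04024792],
       [-0.04403669,  0.14498782,  0.98845298]])}
{'fx': 401.855436861661, 'fy': 401.855436861661, 'cx': 250.20326397536144, 'cy': 194.7350802775885, 'xyz': array([-0.17825693, -0.89636791,  0.52847749]), 'orientation': array([[ 0.69397923,  0.30060653, -0.6542389 ],
       [-0.71992643,  0.30225882, -0.62477639],
       [ 0.00993762,  0.90458572,  0.42617593]])}
{'time_s': 0.1, 'joint_positions': array([ 5.45180785e+01,  3.02736474e+01,  8.21482426e+01,  5.40885605e-04,
        6.76874944e+01, -1.02284699e+01]), 'qvel': array([ 0.02840437,  0.01060851, -0.14551335,  0.09047956, -0.08414188,
       -0.02144889]), 'tau': array([-3.16864616e-04, -4.40983057e+01, -1.77151537e+01,  6.34827325e-02,
        5.34437061e-02, -4.51176606e-05]), 'position': array([0.266272  , 0.5647853 , 0.24667379]), 'tcp_rot': array([[-9.04427720e-01,  4.26625428e-01, -1.11525108e-03],
       [ 4.26626744e-01,  9.04426459e-01, -1.54952229e-03],
       [ 3.47596971e-04, -1.87722685e-03, -9.99998178e-01]]), 'force': array([-0.53323203,  0.03284537, -0.81570244]), 'moment': array([ 0.0231404 ,  0.0825758 , -0.01776096]), 'grasp_force': 0.0, 'opening': 0.9999755082719636}
```

View pics/top0b.png

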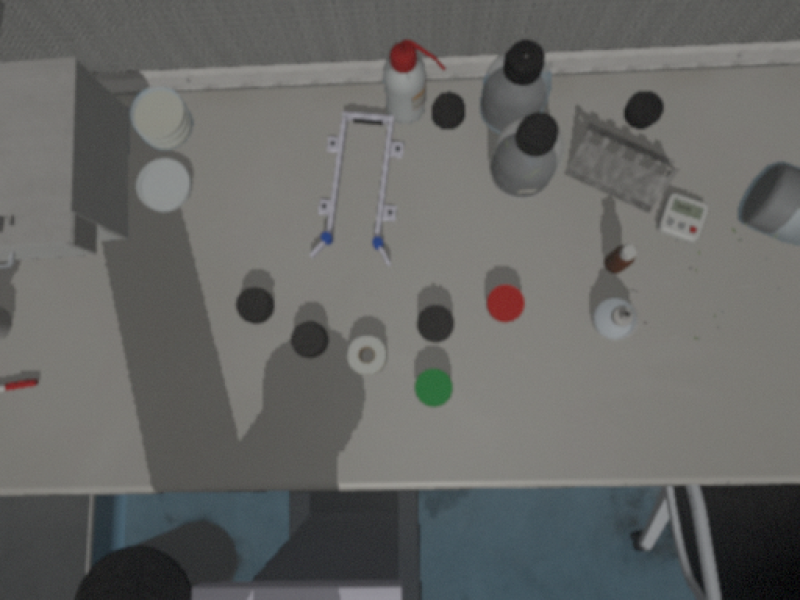

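View pics/scene0.png

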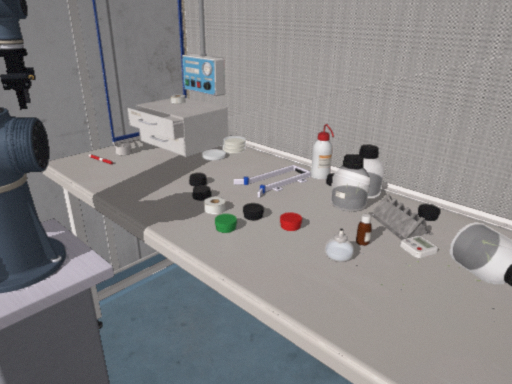

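The top view (800x600) shows three black discs before the rail: (255,305), (310,340) and (435,323). The other black discs, (448,110) and (643,110), lie beside or behind the rail; the red one (505,303) and green one (433,387) are look-alikes. The roll is at (367,355) and the posts at (327,238) and (378,243). I'll confirm the three in an enlarged crop.

```bash
python3 - <<'E'
from h import *
z=np.load('last_top.npz');im,d=z['im'],z['d']
c=im[65:265,140:340,::-1];c=cv2.convertScaleAbs(c,alpha=1.6,beta=20)
cv2.imwrite('pics/crop.png',cv2.resize(c,(600,600),interpolation=3))
s=.64
for n,u,v,h in [('capL',255,305,.028),('capM',310,340,.028),('capR',435,323,.028),('roll',367,355,.026),('postL',327,238,.024),('postR',378,243,.024),('endL',347,114,.018),('endR',392,117,.018),('red',505,303,.028),('green',433,387,.028),('burn',613,318,.04)]:
    u*=s;v*=s
    print(n,pt('top',u,v,z=h).round(4),pt('top',u,v,d=d[int(v),int(u)]).round(4))
E
```

```text
capL [0.5743 0.059  0.028 ] [0.5745 0.0593 0.027 ]
capM [ 0.5169 -0.0282  0.028 ] [ 0.517  -0.028   0.0273]
capR [ 0.538  -0.2223  0.028 ] [ 0.5379 -0.2223  0.0286]
roll [ 0.4916 -0.1163  0.026 ] [ 0.493  -0.1139  0.0018]
postL [ 0.6799 -0.0547  0.024 ] [ 0.6801 -0.0545  0.0232]
postR [ 0.6689 -0.1362  0.024 ] [ 0.668  -0.1365  0.0274]
endL [ 0.8927 -0.088   0.018 ] [ 0.8908 -0.0885  0.0216]
endR [ 0.884  -0.1628  0.018 ] [ 0.8824 -0.1629  0.021 ]
red [ 0.566 -0.331  0.028] [ 0.566  -0.3309  0.0282]
green [ 0.4405 -0.2161  0.028 ] [ 0.4405 -0.2161  0.029 ]
burn [ 0.5368 -0.4887  0.04  ] [ 0.535  -0.4835  0.0554]
```

View pics/crop.png

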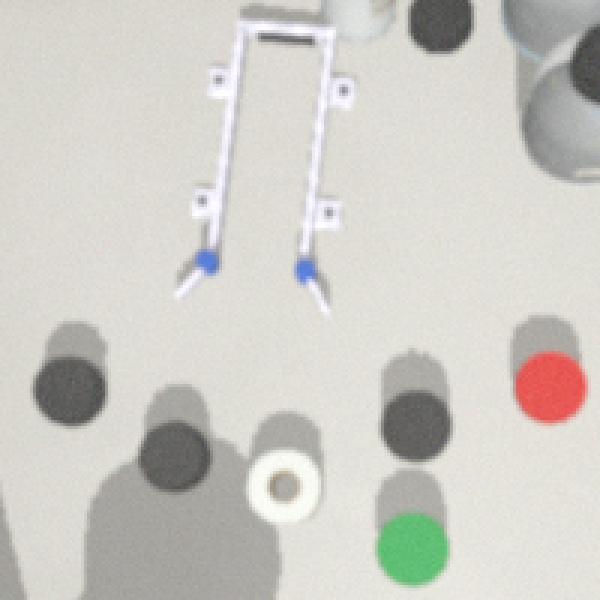

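The crop confirms black discs at (70,390), (174,457) and (416,426), plus the white roll with its brown core at (285,486). The black posts check passes: spacing came out at 82 mm against 83. Next I refine the centres and plan in the rail frame.

```bash
cat >> h.py <<'E'
from scipy.spatial.transform import Rotation as Ro
def blob(im,u,v,h,mask,r=30):
    n,l,s,c=cv2.connectedComponentsWithStats(mask.astype(np.uint8)); 
    i=min((k for k in range(1,n) if s[k,4]>12),key=lambda k:np.hypot(*(c[k]-[u,v]))); return pt('top',*c[i],z=h),s[i,4]
def rail():
    return np.load('rail.npy')   # ox,oy,yaw
def toR(p): o=rail();c,s=np.cos(o[2]),np.sin(o[2]);d=np.array(p[:2])-o[:2];return np.array([c*d[0]+s*d[1],-s*d[0]+c*d[1]])*1e3
def go(xr,yr,ztip,head,st=None):
    """shift mm / turn units for TCP to rail point (mm), fingertip height mm, push heading deg in rail frame"""
    o=rail();c,s=np.cos(o[2]),np.sin(o[2]);st=st or read_state()
    P=np.array([o[0]+(c*xr-s*yr)/1e3,o[1]+(s*xr+c*yr)/1e3,(ztip+25)/1e3])
    y=(head+np.degrees(o[2])-20)%180+20;a=np.radians(y)
    T=np.array([[np.cos(a),np.sin(a),0],[np.sin(a),-np.cos(a),0],[0,0,-1.]])
    R=st['tcp_rot'];print('go',(xr,yr,ztip,head),'shift',(R.T@(P-st['position'])*1e3).round(1),'turn',(Ro.from_matrix(R.T@T).as_rotvec(degrees=True)/6).round(2),'world',P.round(3))
E
python3 - <<'E'
from h import *
im=np.load('last_top.npz')['im'];f=im.astype(int);hsv=cv2.cvtColor(im,cv2.COLOR_RGB2HSV)
dark=im.max(2)<62; blue=(f[:,:,2]-f[:,:,0]>40)
for n,u,v,h,m in [('L',163,195,.028,dark),('M',198,217,.028,dark),('R',278,207,.028,dark),('pL',209,152,.022,blue),('pR',242,155,.022,blue)]:
    print(n,blob(im,u,v,h,m))
pL=blob(im,209,152,.022,blue)[0];pR=blob(im,242,155,.022,blue)[0]
e=(np.array([.8927,-.088])+[.884,-.1628])/2;m=(pL+pR)[:2]/2
w=pL-pR;print('dist',np.hypot(*w[:2]),'yaw posts',np.degrees(np.arctan2(-w[0],w[1])),'yaw ends',np.degrees(np.arctan2(*(e-m)[::-1])))
np.save('rail',[m[0],m[1],np.arctan2(*(e-m)[::-1])])
for n,p in [('L',[.5743,.059]),('M',[.5169,-.0282]),('R',[.538,-.2223]),('roll',[.4916,-.1163]),('red',[.566,-.331]),('green',[.4405,-.2161])]: print(n,toR(p).round(1))
go(-204,62,130,-23)
E
```

```text
L (array([0.57561443, 0.05945779, 0.028     ]), np.int32(402))
M (array([ 0.51823252, -0.02723824,  0.028     ]), np.int32(417))
R (array([ 0.53871863, -0.22207292,  0.028     ]), np.int32(389))
pL (array([ 0.68167293, -0.05264379,  0.022     ]), np.int32(38))
pR (array([ 0.67123176, -0.13454009,  0.022     ]), np.int32(34))
dist 0.08255920290383341 yaw posts -7.265589364285531 yaw ends -8.536957356732806
L [-123.7  135.7]
M [-167.5   41. ]
R [-117.8 -147.8]
roll [-179.4  -49.9]
red [ -74.  -251.2]
green [-215.2 -156.2]
go (-204, 62, 130, -23) shift [-438.7 -419.6   92.3] turn [-0.02 -0.    1.05] world [ 0.484 -0.002  0.155]
```

```bash
python3 - <<'E'
from h import *
np.save('rail',[.6755,-.0945,np.radians(-8.)])
T=np.array([-75.,0])
for n,p in [('M',[.5178,-.0275]),('L',[.5752,.0593]),('R',[.5385,-.2222])]:
    c=toR(p);t=T if n!='M' else np.array([-65.,0]);w=t-c;D=np.hypot(*w);w/=D
    print(n,c.round(1),'D',D.round(1),'head',np.degrees(np.arctan2(w[1],w[0])).round(1),'start',(c-50*w).round(1),'end',(t-37*w).round(1))
    if n=='M': s=c-50*w;h=np.degrees(np.arctan2(w[1],w[0]));go(*s,130,h)
E
```

```text
M [-165.5   44.4] D 109.9 head -23.8 start [-211.2   64.6] end [-98.8  15. ]
go (np.float64(-211.22456230232223), np.float64(64.607740486673), 130, np.float64(-23.837719767849787)) shift [-430.5 -422.5   92.3] turn [-0.02 -0.    1.1 ] world [ 0.475 -0.001  0.155]
L [-120.7  138.3] D 145.7 head -71.7 start [-136.4  185.8] end [-86.6  35.1]
R [-117.9 -145.5] D 151.7 head 73.6 start [-132.  -193.5] end [-85.5 -35.5]
```

Emit:
apply_moves --rows '[{"x": -430,"y": -422,"z": 60,"rz": 1.1,"claw": 205},{"x": -430,"y": -422,"z": 60,"rz": 1.1,"claw": 205},{"x": -430,"y": -422,"z": 60,"rz": 1.1,"claw": 205},{"x": -430,"y": -422,"z": 60,"rz": 1.1,"claw": 205},{"x": -430,"y": -422,"z": 60,"rz": 1.1,"claw": 205},{"x": -430,"y": -422,"z": 60,"rz": 1.1,"claw": 205},{"x": -430,"y": -422,"z": 60,"rz": 1.1,"claw": 205},{"x": -430,"y": -422,"z": 60,"rz": 1.1,"claw": 205},{"x": -430,"y": -422,"z": 60,"rz": 1.1,"claw": 205},{"x": -430,"y": -422,"z": 60,"rz": 1.1,"claw": 205}]'

```text
validation failed for argument at $.ro...
```

Emit:
apply_moves --rows '[{"x": 0,"y": 0,"z": 0,"claw": 205},{"x": 0,"y": 0,"z": 0,"claw": 205}]'

```text
validation failed for argument at $.ro...
```

```bash
python3 - <<'E'
from h import *
s=read_state();print(s['time_s'],s['position'],s['opening'],s['joint_positions'].round(1))
go(-211,64.6,12,-23.8);go(-98.8,15,12,-23.8)
E
```

```text
0.1 [0.266272   0.5647853  0.24667379] 0.9999755082719636 [ 54.5  30.3  82.1   0.   67.7 -10.2]
go (-211, 64.6, 12, -23.8) shift [-430.8 -422.2  210.3] turn [-0.02 -0.    1.09] world [ 0.476 -0.001  0.037]
go (-98.8, 15, 12, -23.8) shift [-552.7 -436.3  210.3] turn [-0.02 -0.    1.09] world [ 0.58  -0.066  0.037]
```

Emit:
apply_moves --rows '[{"x": -430,"y": -422,"z": 60,"rx": 0,"ry": 0,"rz": 1.1,"claw": 205},{"x": -430,"y": -422,"z": 60,"rx": 0,"ry": 0,"rz": 1.1,"claw": 205},{"x": -430,"y": -422,"z": 60,"rx": 0,"ry": 0,"rz": 1.1,"claw": 205},{"x": -430,"y": -422,"z": 60,"rx": 0,"ry": 0,"rz": 1.1,"claw": 205},{"x": -430,"y": -422,"z": 60,"rx": 0,"ry": 0,"rz": 1.1,"claw": 205},{"x": -430,"y": -422,"z": 60,"rx": 0,"ry": 0,"rz": 1.1,"claw": 205},{"x": -430,"y": -422,"z": 60,"rx": 0,"ry": 0,"rz": 1.1,"claw": 205},{"x": -430,"y": -422,"z": 60,"rx": 0,"ry": 0,"rz": 1.1,"claw": 205},{"x": -430,"y": -422,"z": 60,"rx": 0,"ry": 0,"rz": 1.1,"claw": 205},{"x": -430,"y": -422,"z": 60,"rx": 0,"ry": 0,"rz": 1.1,"claw": 205}]'

```text
time_s: 1.35
position: [0.4762, -0.0026, 0.1872]
tcp_rot: [[-0.848, 0.53, 0.0], [0.53, 0.848, -0.0], [-0.0, -0.0, -1.0]]
force: [0.5, 0.2, 0.3]
opening: 0.196
grasp_force: 0.0
```

```bash
python3 - <<'E'
from h import *
go(-211,64.6,12,-23.8);go(-98.8,15,12,-23.8)
E
```

```text
go (-211, 64.6, 12, -23.8) shift [  1.4   0.8 150.2] turn [-0.    0.   -0.03] world [ 0.476 -0.001  0.037]
go (-98.8, 15, 12, -23.8) shift [-121.3    1.1  150.2] turn [-0.    0.   -0.03] world [ 0.58  -0.066  0.037]
```

Emit:
apply_moves --rows '[{"x": 1,"y": 1,"z": 60,"rx": 0,"ry": 0,"rz": 0,"claw": 205},{"x": 1,"y": 1,"z": 120,"rx": 0,"ry": 0,"rz": 0,"claw": 205},{"x": 1,"y": 1,"z": 150,"rx": 0,"ry": 0,"rz": 0,"claw": 205},{"x": 1,"y": 1,"z": 150,"rx": 0,"ry": 0,"rz": 0,"claw": 205},{"x": -8,"y": 1,"z": 150,"rx": 0,"ry": 0,"rz": 0,"claw": 205},{"x": -16,"y": 1,"z": 150,"rx": 0,"ry": 0,"rz": 0,"claw": 205},{"x": -26,"y": 1,"z": 150,"rx": 0,"ry": 0,"rz": 0,"claw": 205},{"x": -36,"y": 1,"z": 150,"rx": 0,"ry": 0,"rz": 0,"claw": 205},{"x": -46,"y": 1,"z": 150,"rx": 0,"ry": 0,"rz": 0,"claw": 205},{"x": -56,"y": 1,"z": 150,"rx": 0,"ry": 0,"rz": 0,"claw": 205}]'

```text
time_s: 2.6
position: [0.5242, -0.029, 0.0376]
tcp_rot: [[-0.849, 0.528, 0.0], [0.528, 0.849, -0.0], [-0.0, 0.0, -1.0]]
force: [-0.3, 0.2, -0.3]
opening: 0.201
grasp_force: 0.1
```

Emit:
apply_moves --rows '[{"x": -10,"y": 0,"z": 0,"rx": 0,"ry": 0,"rz": 0,"claw": 205},{"x": -20,"y": 0,"z": 0,"rx": 0,"ry": 0,"rz": 0,"claw": 205},{"x": -30,"y": 0,"z": 0,"rx": 0,"ry": 0,"rz": 0,"claw": 205},{"x": -40,"y": 0,"z": 0,"rx": 0,"ry": 0,"rz": 0,"claw": 205},{"x": -50,"y": 0,"z": 0,"rx": 0,"ry": 0,"rz": 0,"claw": 205},{"x": -58,"y": 0,"z": 0,"rx": 0,"ry": 0,"rz": 0,"claw": 205},{"x": -65,"y": 0,"z": 0,"rx": 0,"ry": 0,"rz": 0,"claw": 205},{"x": -65,"y": 0,"z": 0,"rx": 0,"ry": 0,"rz": 0,"claw": 205},{"x": -50,"y": 0,"z": 0,"rx": 0,"ry": 0,"rz": 0,"claw": 205},{"x": -50,"y": 0,"z": -60,"rx": 0,"ry": 0,"rz": 0,"claw": 205}]'

```text
time_s: 3.85
position: [0.5595, -0.0525, 0.0928]
tcp_rot: [[-0.849, 0.527, -0.016], [0.527, 0.85, 0.005], [0.016, -0.004, -1.0]]
force: [0.7, 0.3, 0.6]
opening: 0.198
grasp_force: 0.0
```

```bash
python3 - <<'E'
from h import *
snap('top','t1.png');a=cv2.imread('pics/t1.png')[60:260,120:360];cv2.imwrite('pics/t1c.png',cv2.convertScaleAbs(cv2.resize(a,(720,600),interpolation=3),alpha=1.4))
s=read_state();print(s['time_s'],s['position'],toR(s['position']))
E
```

```text
3.9 [ 0.56585807 -0.05410621  0.10248664] [-114.1966315    24.74147419]
```

View pics/t1c.png

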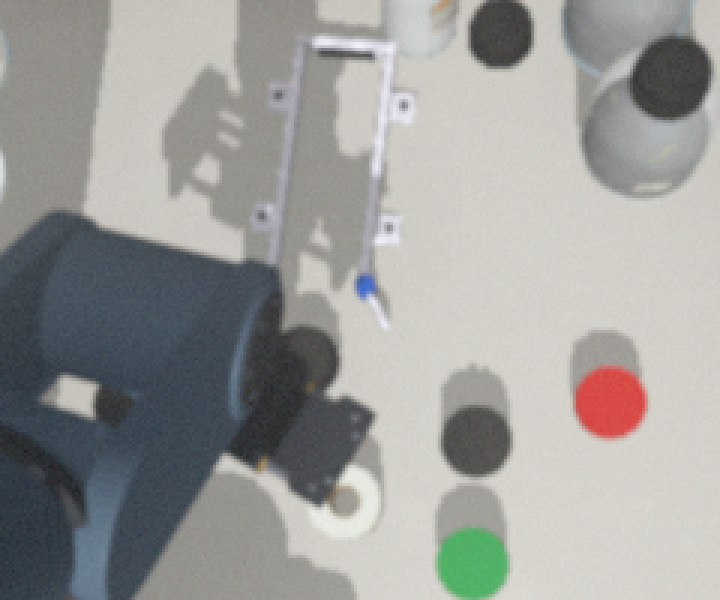

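Crop t1c: cap M is at about (305,360) just before the gate, and the roll (345,500) and other caps are unmoved. Now I compute stage 2.

```bash
python3 - <<'E'
from h import *
print(toR(pt('top',120+305/3,60+360/3,z=.028)))
go(-117,0,80,0);go(-117,0,12,0);go(13,0,12,0)
E
```

```text
[-68.27691892  -0.65051827]
go (-117, 0, 80, 0) shift [ -7.4 -23.8  -2.5] turn [ 0.    0.02 -3.97] world [ 0.56  -0.078  0.105]
go (-117, 0, 12, 0) shift [ -7.3 -23.8  65.5] turn [ 0.    0.02 -3.97] world [ 0.56  -0.078  0.037]
go (13, 0, 12, 0) shift [-126.2   28.6   65.8] turn [ 0.    0.02 -3.97] world [ 0.688 -0.096  0.037]
```

Emit:
apply_moves --rows '[{"x": -7,"y": -24,"z": 0,"rx": 0,"ry": 0,"rz": -1.5,"claw": 205},{"x": -7,"y": -24,"z": 0,"rx": 0,"ry": 0,"rz": -3,"claw": 205},{"x": -7,"y": -24,"z": 0,"rx": 0,"ry": 0,"rz": -3.97,"claw": 205},{"x": -7,"y": -24,"z": 0,"rx": 0,"ry": 0,"rz": -3.97,"claw": 205},{"x": -7,"y": -24,"z": 0,"rx": 0,"ry": 0,"rz": -3.97,"claw": 205}]'

```text
time_s: 4.53
position: [0.5587, -0.0785, 0.0975]
tcp_rot: [[-0.99, 0.141, -0.001], [0.141, 0.99, 0.0], [0.001, 0.0, -1.0]]
force: [-0.3, -0.4, 0.1]
opening: 0.199
grasp_force: 0.0
```

```bash
python3 - <<'E'
from h import *
s=read_state();print(toR(s['position']))
go(-117,0,12,0);go(13,0,12,0)
E
```

```text
[-117.9012659    -0.44949794]
go (-117, 0, 12, 0) shift [-0.9  0.4 60.5] turn [ 0.   -0.01 -0.02] world [ 0.56  -0.078  0.037]
go (13, 0, 12, 0) shift [-130.9    0.7   60.5] turn [ 0.   -0.01 -0.02] world [ 0.688 -0.096  0.037]
```

Emit:
apply_moves --rows '[{"x": 0,"y": 0.5,"z": 40,"rx": 0,"ry": 0,"rz": 0,"claw": 205},{"x": 0,"y": 0.5,"z": 60,"rx": 0,"ry": 0,"rz": 0,"claw": 205},{"x": 0,"y": 0.5,"z": 60,"rx": 0,"ry": 0,"rz": 0,"claw": 205},{"x": -10,"y": 0.5,"z": 60,"rx": 0,"ry": 0,"rz": 0,"claw": 205},{"x": -18,"y": 0.5,"z": 60,"rx": 0,"ry": 0,"rz": 0,"claw": 205},{"x": -26,"y": 0.5,"z": 60,"rx": 0,"ry": 0,"rz": 0,"claw": 205},{"x": -34,"y": 0.5,"z": 60,"rx": 0,"ry": 0,"rz": 0,"claw": 205},{"x": -42,"y": 0.5,"z": 60,"rx": 0,"ry": 0,"rz": 0,"claw": 205},{"x": -50,"y": 0.5,"z": 60,"rx": 0,"ry": 0,"rz": 0,"claw": 205},{"x": -58,"y": 0.5,"z": 60,"rx": 0,"ry": 0,"rz": 0,"claw": 205}]'

```text
time_s: 5.78
position: [0.6173, -0.0867, 0.0375]
tcp_rot: [[-0.99, 0.14, -0.0], [0.14, 0.99, 0.0], [0.0, 0.0, -1.0]]
force: [0.1, 0.3, -0.5]
opening: 0.197
grasp_force: 0.1
```

Emit:
apply_moves --rows '[{"x": -8,"y": 0,"z": 0,"rx": 0,"ry": 0,"rz": 0,"claw": 205},{"x": -16,"y": 0,"z": 0,"rx": 0,"ry": 0,"rz": 0,"claw": 205},{"x": -24,"y": 0,"z": 0,"rx": 0,"ry": 0,"rz": 0,"claw": 205},{"x": -32,"y": 0,"z": 0,"rx": 0,"ry": 0,"rz": 0,"claw": 205},{"x": -40,"y": 0,"z": 0,"rx": 0,"ry": 0,"rz": 0,"claw": 205},{"x": -48,"y": 0,"z": 0,"rx": 0,"ry": 0,"rz": 0,"claw": 205},{"x": -56,"y": 0,"z": 0,"rx": 0,"ry": 0,"rz": 0,"claw": 205},{"x": -64,"y": 0,"z": 0,"rx": 0,"ry": 0,"rz": 0,"claw": 205},{"x": -72,"y": 0,"z": 0,"rx": 0,"ry": 0,"rz": 0,"claw": 205},{"x": -72,"y": 0,"z": 0,"rx": 0,"ry": 0,"rz": 0,"claw": 205}]'

```text
time_s: 7.02
position: [0.689, -0.0969, 0.0376]
tcp_rot: [[-0.99, 0.14, 0.001], [0.14, 0.99, -0.0], [-0.001, -0.0, -1.0]]
force: [-0.0, 0.3, -0.7]
opening: 0.196
grasp_force: 0.0
```

Emit:
apply_moves --rows '[{"x": 15,"y": 0,"z": 0,"rx": 0,"ry": 0,"rz": 0,"claw": 205},{"x": 15,"y": 0,"z": -60,"rx": 0,"ry": 0,"rz": 0,"claw": 205},{"x": 15,"y": 0,"z": -110,"rx": 0,"ry": 0,"rz": 0,"claw": 205},{"x": 15,"y": 0,"z": -110,"rx": 0,"ry": 0,"rz": 0,"claw": 205}]'

```text
time_s: 7.52
position: [0.6763, -0.0955, 0.153]
tcp_rot: [[-0.99, 0.14, 0.01], [0.14, 0.99, -0.003], [-0.01, -0.002, -1.0]]
force: [-0.8, -0.0, -0.1]
opening: 0.194
grasp_force: 0.0
```

```bash
python3 - <<'E'
from h import *
s=read_state();print(s['time_s'],toR(s['position']))
go(-136.4,185.8,110,-71.7)
E
```

```text
7.525 [ 0.93475191 -0.88572231]
go (-136.4, 185.8, 110, -71.7) shift [137.6 186.6  16.2] turn [ 0.05  0.1  11.94] world [0.566 0.108 0.135]
```

Emit:
apply_moves --rows '[{"x": 138,"y": 186,"z": 10,"rx": 0,"ry": 0,"rz": 11.95,"claw": 205},{"x": 138,"y": 186,"z": 10,"rx": 0,"ry": 0,"rz": 11.95,"claw": 205},{"x": 138,"y": 186,"z": 10,"rx": 0,"ry": 0,"rz": 11.95,"claw": 205},{"x": 138,"y": 186,"z": 10,"rx": 0,"ry": 0,"rz": 11.95,"claw": 205},{"x": 138,"y": 186,"z": 10,"rx": 0,"ry": 0,"rz": 11.95,"claw": 205},{"x": 138,"y": 186,"z": 10,"rx": 0,"ry": 0,"rz": 11.95,"claw": 205},{"x": 138,"y": 186,"z": 10,"rx": 0,"ry": 0,"rz": 11.95,"claw": 205},{"x": 138,"y": 186,"z": 10,"rx": 0,"ry": 0,"rz": 11.95,"claw": 205},{"x": 138,"y": 186,"z": 10,"rx": 0,"ry": 0,"rz": 11.95,"claw": 205}]'

```text
time_s: 8.65
position: [0.562, 0.1088, 0.1369]
tcp_rot: [[-0.18, 0.984, -0.001], [0.984, 0.18, -0.0], [0.0, -0.001, -1.0]]
force: [0.7, 0.1, 0.6]
opening: 0.196
grasp_force: 0.0
```

```bash
python3 - <<'E'
from h import *
snap('top','t2.png');a=cv2.imread('pics/t2.png')[60:260,120:360];cv2.imwrite('pics/t2c.png',cv2.convertScaleAbs(cv2.resize(a,(720,600),interpolation=3),alpha=1.4))
s=read_state();print(s['time_s'],toR(s['position']))
go(-136.4,185.8,12,-71.7);go(-86.6,35.1,12,-71.7)
E
```

```text
8.7 [-140.47671391  185.51538411]
go (-136.4, 185.8, 12, -71.7) shift [ -1.    4.1 100.1] turn [-0.01 -0.    0.01] world [0.566 0.108 0.037]
go (-86.6, 35.1, 12, -71.7) shift [-159.7    3.9  100. ] turn [-0.01 -0.    0.01] world [ 0.595 -0.048  0.037]
```

View pics/t2c.png

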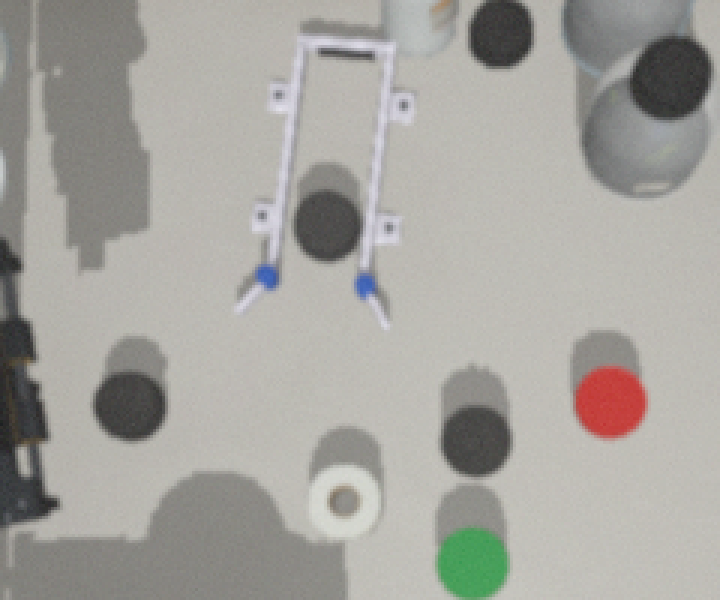

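Crop t2c: cap M lies in the slot at (327,225), past the posts (266,276)/(366,285). The roll (344,501) is unmoved, and caps L (130,405) and R (476,440) are in place. Next I push L.

Emit:
apply_moves --rows '[{"x": 0,"y": 4,"z": 60,"rx": 0,"ry": 0,"rz": 0,"claw": 205},{"x": 0,"y": 4,"z": 100,"rx": 0,"ry": 0,"rz": 0,"claw": 205},{"x": 0,"y": 4,"z": 100,"rx": 0,"ry": 0,"rz": 0,"claw": 205},{"x": -10,"y": 4,"z": 100,"rx": 0,"ry": 0,"rz": 0,"claw": 205},{"x": -20,"y": 4,"z": 100,"rx": 0,"ry": 0,"rz": 0,"claw": 205},{"x": -30,"y": 4,"z": 100,"rx": 0,"ry": 0,"rz": 0,"claw": 205},{"x": -40,"y": 4,"z": 100,"rx": 0,"ry": 0,"rz": 0,"claw": 205},{"x": -50,"y": 4,"z": 100,"rx": 0,"ry": 0,"rz": 0,"claw": 205},{"x": -60,"y": 4,"z": 100,"rx": 0,"ry": 0,"rz": 0,"claw": 205},{"x": -70,"y": 4,"z": 100,"rx": 0,"ry": 0,"rz": 0,"claw": 205}]'

```text
time_s: 9.95
position: [0.5791, 0.04, 0.0375]
tcp_rot: [[-0.178, 0.984, -0.0], [0.984, 0.178, 0.0], [0.0, -0.0, -1.0]]
force: [-0.5, -0.3, 0.2]
opening: 0.196
grasp_force: 0.1
```

Emit:
apply_moves --rows '[{"x": -10,"y": 0,"z": 0,"rx": 0,"ry": 0,"rz": 0,"claw": 205},{"x": -20,"y": 0,"z": 0,"rx": 0,"ry": 0,"rz": 0,"claw": 205},{"x": -30,"y": 0,"z": 0,"rx": 0,"ry": 0,"rz": 0,"claw": 205},{"x": -40,"y": 0,"z": 0,"rx": 0,"ry": 0,"rz": 0,"claw": 205},{"x": -50,"y": 0,"z": 0,"rx": 0,"ry": 0,"rz": 0,"claw": 205},{"x": -60,"y": 0,"z": 0,"rx": 0,"ry": 0,"rz": 0,"claw": 205},{"x": -70,"y": 0,"z": 0,"rx": 0,"ry": 0,"rz": 0,"claw": 205},{"x": -80,"y": 0,"z": 0,"rx": 0,"ry": 0,"rz": 0,"claw": 205},{"x": -89,"y": 0,"z": 0,"rx": 0,"ry": 0,"rz": 0,"claw": 205},{"x": -89,"y": 0,"z": 0,"rx": 0,"ry": 0,"rz": 0,"claw": 205}]'

```text
time_s: 11.2
position: [0.5952, -0.0478, 0.0376]
tcp_rot: [[-0.177, 0.984, 0.0], [0.984, 0.177, -0.0], [-0.0, 0.0, -1.0]]
force: [-0.6, 0.5, 0.7]
opening: 0.197
grasp_force: 0.0
```

Emit:
apply_moves --rows '[{"x": 15,"y": 0,"z": 0,"rx": 0,"ry": 0,"rz": 0,"claw": 205},{"x": 15,"y": 0,"z": -60,"rx": 0,"ry": 0,"rz": 0,"claw": 205},{"x": 15,"y": 0,"z": -70,"rx": 0,"ry": 0,"rz": 0,"claw": 205},{"x": 15,"y": 0,"z": -70,"rx": 0,"ry": 0,"rz": 0,"claw": 205}]'

```text
time_s: 11.7
position: [0.5923, -0.0311, 0.1085]
tcp_rot: [[-0.179, 0.984, 0.002], [0.984, 0.179, -0.0], [-0.0, 0.002, -1.0]]
force: [-0.5, 0.4, -0.3]
opening: 0.197
grasp_force: 0.0
```

```bash
python3 - <<'E'
from h import *
s=read_state();print(s['time_s'],toR(s['position']))
go(-125,0,80,0)
E
```

```text
11.7 [-91.17931778  51.15904199]
go (-125, 0, 80, 0) shift [-37.9 -48.2   3.4] turn [ 1.000e-02  1.000e-02 -1.195e+01] world [ 0.552 -0.077  0.105]
```

Emit:
apply_moves --rows '[{"x": -38,"y": -48,"z": 3,"rx": 0,"ry": 0,"rz": -11.95,"claw": 205},{"x": -38,"y": -48,"z": 3,"rx": 0,"ry": 0,"rz": -11.95,"claw": 205},{"x": -38,"y": -48,"z": 3,"rx": 0,"ry": 0,"rz": -11.95,"claw": 205},{"x": -38,"y": -48,"z": 3,"rx": 0,"ry": 0,"rz": -11.95,"claw": 205},{"x": -38,"y": -48,"z": 3,"rx": 0,"ry": 0,"rz": -11.95,"claw": 205},{"x": -38,"y": -48,"z": 3,"rx": 0,"ry": 0,"rz": -11.95,"claw": 205},{"x": -38,"y": -48,"z": 3,"rx": 0,"ry": 0,"rz": -11.95,"claw": 205},{"x": -38,"y": -48,"z": 3,"rx": 0,"ry": 0,"rz": -11.95,"claw": 205},{"x": -38,"y": -48,"z": 3,"rx": 0,"ry": 0,"rz": -11.95,"claw": 205}]'

```text
time_s: 12.82
position: [0.5511, -0.0777, 0.1038]
tcp_rot: [[-0.99, 0.142, -0.002], [0.142, 0.99, 0.001], [0.002, 0.0, -1.0]]
force: [0.1, -0.3, -0.5]
opening: 0.198
grasp_force: 0.0
```

```bash
python3 - <<'E'
from h import *
snap('top','t3.png');a=cv2.imread('pics/t3.png')[60:260,120:360];cv2.imwrite('pics/t3c.png',cv2.convertScaleAbs(cv2.resize(a,(720,600),interpolation=3),alpha=1.4))
s=read_state();print(s['time_s'],toR(s['position']))
go(-125,0,12,0);go(13,0,12,0)
E
```

```text
12.875 [-125.323714     -0.72653724]
go (-125, 0, 12, 0) shift [-0.4  0.7 67. ] turn [ 0.   -0.01 -0.02] world [ 0.552 -0.077  0.037]
go (13, 0, 12, 0) shift [-138.4    1.    66.8] turn [ 0.   -0.01 -0.02] world [ 0.688 -0.096  0.037]
```

View pics/t3c.png

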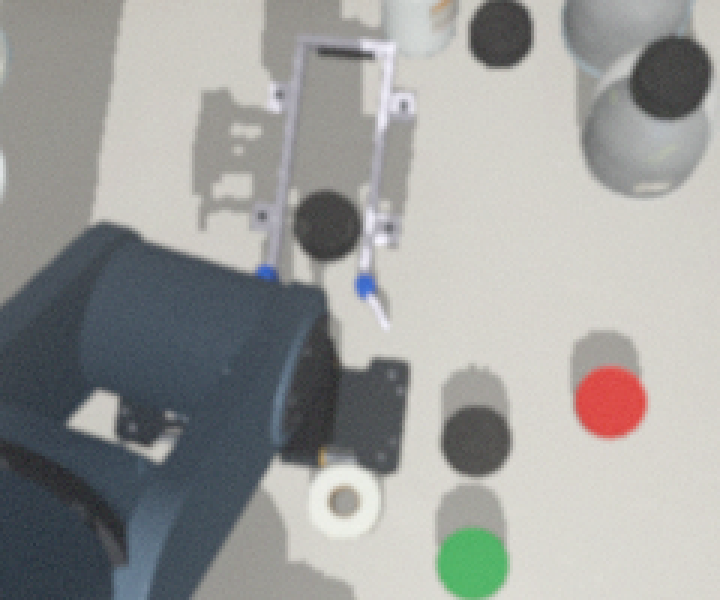

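Crop t3c: the arm hides cap L, and everything else is unmoved. I'll find L from the scene camera numerically.

```bash
python3 - <<'E'
from h import *
im,d=snap('scene','s3.png')
v,u=np.mgrid[0:384,0:512];p=camera_params('scene');R=np.array(p['orientation']);t=np.array(p['xyz'])
P=np.stack([(u-p['cx'])/p['fx']*d,-(v-p['cy'])/p['fy']*d,-d],-1)@R.T+t
m=(abs(P[...,2]-.027)<.006)&(im.max(2)<75)&(d>0)
n,l,s,c=cv2.connectedComponentsWithStats(m.astype(np.uint8))
for k in range(1,n):
    if s[k,4]>25: print(s[k,4],c[k].round(),toR(P[l==k].mean(0)).round(1))
E
```

```text
99 [266. 178.] [46.6 -7.6]
111 [235. 188.] [-79.1  -7.9]
178 [253. 209.] [-121.9 -151.2]
177 [429. 209.] [ 260.9 -446. ]
189 [ 38. 260.] [-644.   -62.8]
36 [  3. 272.] [-711.4  -67.1]
```

L is at about (-75,-1) once the bias is removed, using the known caps R and M, which is as planned.

Emit:
apply_moves --rows '[{"x": 0,"y": 0.8,"z": 50,"rx": 0,"ry": 0,"rz": 0,"claw": 205},{"x": 0,"y": 0.8,"z": 67,"rx": 0,"ry": 0,"rz": 0,"claw": 205},{"x": 0,"y": 0.8,"z": 67,"rx": 0,"ry": 0,"rz": 0,"claw": 205},{"x": -9,"y": 0.8,"z": 67,"rx": 0,"ry": 0,"rz": 0,"claw": 205},{"x": -18,"y": 0.8,"z": 67,"rx": 0,"ry": 0,"rz": 0,"claw": 205},{"x": -27,"y": 0.8,"z": 67,"rx": 0,"ry": 0,"rz": 0,"claw": 205},{"x": -36,"y": 0.8,"z": 67,"rx": 0,"ry": 0,"rz": 0,"claw": 205},{"x": -45,"y": 0.8,"z": 67,"rx": 0,"ry": 0,"rz": 0,"claw": 205},{"x": -53,"y": 0.8,"z": 67,"rx": 0,"ry": 0,"rz": 0,"claw": 205},{"x": -61,"y": 0.8,"z": 67,"rx": 0,"ry": 0,"rz": 0,"claw": 205}]'

```text
time_s: 14.18
position: [0.6127, -0.0859, 0.0375]
tcp_rot: [[-0.99, 0.14, -0.0], [0.14, 0.99, 0.0], [0.0, 0.0, -1.0]]
force: [-0.6, 0.2, 0.3]
opening: 0.196
grasp_force: 0.1
```

Emit:
apply_moves --rows '[{"x": -8,"y": 0,"z": 0,"rx": 0,"ry": 0,"rz": 0,"claw": 205},{"x": -16,"y": 0,"z": 0,"rx": 0,"ry": 0,"rz": 0,"claw": 205},{"x": -24,"y": 0,"z": 0,"rx": 0,"ry": 0,"rz": 0,"claw": 205},{"x": -32,"y": 0,"z": 0,"rx": 0,"ry": 0,"rz": 0,"claw": 205},{"x": -40,"y": 0,"z": 0,"rx": 0,"ry": 0,"rz": 0,"claw": 205},{"x": -48,"y": 0,"z": 0,"rx": 0,"ry": 0,"rz": 0,"claw": 205},{"x": -56,"y": 0,"z": 0,"rx": 0,"ry": 0,"rz": 0,"claw": 205},{"x": -64,"y": 0,"z": 0,"rx": 0,"ry": 0,"rz": 0,"claw": 205},{"x": -72,"y": 0,"z": 0,"rx": 0,"ry": 0,"rz": 0,"claw": 205},{"x": -76,"y": 0,"z": 0,"rx": 0,"ry": 0,"rz": 0,"claw": 205}]'

```text
time_s: 15.42
position: [0.6882, -0.0966, 0.0375]
tcp_rot: [[-0.99, 0.14, 0.0], [0.14, 0.99, -0.0], [-0.0, -0.0, -1.0]]
force: [-0.9, -0.4, -0.7]
opening: 0.198
grasp_force: 0.1
```

Emit:
apply_moves --rows '[{"x": 0,"y": 0,"z": 0,"rx": 0,"ry": 0,"rz": 0,"claw": 205},{"x": 15,"y": 0,"z": 0,"rx": 0,"ry": 0,"rz": 0,"claw": 205},{"x": 15,"y": 0,"z": -60,"rx": 0,"ry": 0,"rz": 0,"claw": 205},{"x": 15,"y": 0,"z": -110,"rx": 0,"ry": 0,"rz": 0,"claw": 205},{"x": 15,"y": 0,"z": -110,"rx": 0,"ry": 0,"rz": 0,"claw": 205}]'

```text
time_s: 16.05
position: [0.6757, -0.0952, 0.153]
tcp_rot: [[-0.99, 0.14, 0.01], [0.14, 0.99, -0.003], [-0.011, -0.002, -1.0]]
force: [0.5, -0.4, 0.1]
opening: 0.196
grasp_force: 0.0
```

```bash
python3 - <<'E'
from h import *
s=read_state();print(s['time_s'],toR(s['position']))
go(-132,-193.5,110,73.6)
E
```

```text
16.05 [ 0.33621477 -0.70945731]
go (-132, -193.5, 110, 73.6) shift [ 132.4 -192.8   17. ] turn [ 0.08  0.09 17.73] world [ 0.518 -0.268  0.135]
```

Emit:
apply_moves --rows '[{"x": 132,"y": -193,"z": 10,"rx": 0,"ry": 0,"rz": 17.73,"claw": 205},{"x": 132,"y": -193,"z": 10,"rx": 0,"ry": 0,"rz": 17.73,"claw": 205},{"x": 132,"y": -193,"z": 10,"rx": 0,"ry": 0,"rz": 17.73,"claw": 205},{"x": 132,"y": -193,"z": 10,"rx": 0,"ry": 0,"rz": 17.73,"claw": 205},{"x": 132,"y": -193,"z": 10,"rx": 0,"ry": 0,"rz": 17.73,"claw": 205},{"x": 132,"y": -193,"z": 10,"rx": 0,"ry": 0,"rz": 17.73,"claw": 205},{"x": 132,"y": -193,"z": 10,"rx": 0,"ry": 0,"rz": 17.73,"claw": 205},{"x": 132,"y": -193,"z": 10,"rx": 0,"ry": 0,"rz": 17.73,"claw": 205},{"x": 132,"y": -193,"z": 10,"rx": 0,"ry": 0,"rz": 17.73,"claw": 205},{"x": 132,"y": -193,"z": 10,"rx": 0,"ry": 0,"rz": 17.73,"claw": 205}]'

```text
time_s: 17.3
position: [0.514, -0.2663, 0.1363]
tcp_rot: [[0.419, 0.908, -0.002], [0.908, -0.419, 0.002], [0.001, -0.003, -1.0]]
force: [-0.2, -0.2, -0.2]
opening: 0.195
grasp_force: 0.0
```

Emit:
apply_moves --rows '[{"x": 0,"y": 0,"z": 0,"rx": 0,"ry": 0,"rz": 0,"claw": 205},{"x": 0,"y": 0,"z": 0,"rx": 0,"ry": 0,"rz": 0,"claw": 205}]'

```text
time_s: 17.55
position: [0.5145, -0.2667, 0.1369]
tcp_rot: [[0.411, 0.912, -0.001], [0.912, -0.411, 0.001], [0.0, -0.001, -1.0]]
force: [-0.1, -0.1, -0.8]
opening: 0.196
grasp_force: 0.0
```

```bash
python3 - <<'E'
from h import *
snap('top','t4.png');a=cv2.imread('pics/t4.png')[60:260,120:360];cv2.imwrite('pics/t4c.png',cv2.convertScaleAbs(cv2.resize(a,(720,600),interpolation=3),alpha=1.4))
s=read_state();print(s['time_s'],toR(s['position']))
go(-132,-193.5,12,73.6);go(-85.5,-35.5,12,73.6)
E
```

```text
17.6 [-135.32028837 -192.98975328]
go (-132, -193.5, 12, 73.6) shift [  0.4   3.4 100.1] turn [-0.01 -0.    0.02] world [ 0.518 -0.268  0.037]
go (-85.5, -35.5, 12, 73.6) shift [165.1   3.7 100.1] turn [-0.01 -0.    0.02] world [ 0.586 -0.118  0.037]
```

View pics/t4c.png

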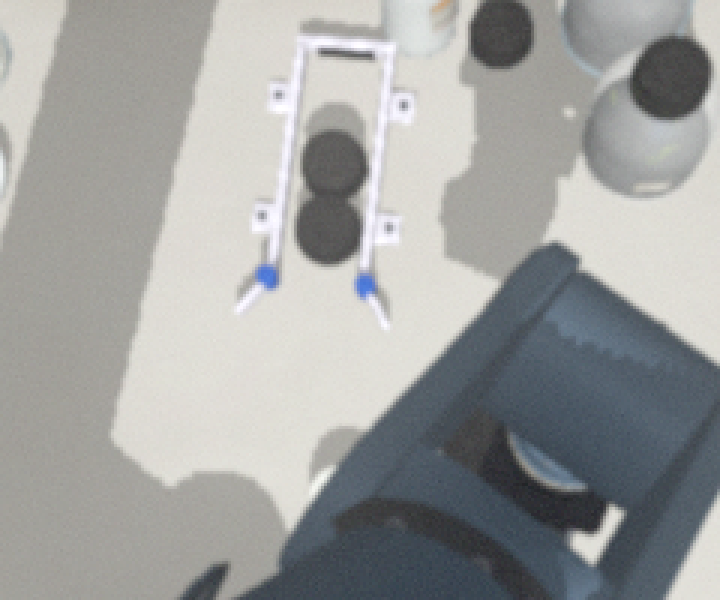

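Crop t4c: two caps lie in the slot at (335,165) and (329,229). I push R (+x in tool) now.

Emit:
apply_moves --rows '[{"x": 0,"y": 3.5,"z": 60,"rx": 0,"ry": 0,"rz": 0,"claw": 205},{"x": 0,"y": 3.5,"z": 100,"rx": 0,"ry": 0,"rz": 0,"claw": 205},{"x": 0,"y": 3.5,"z": 100,"rx": 0,"ry": 0,"rz": 0,"claw": 205},{"x": 10,"y": 3.5,"z": 100,"rx": 0,"ry": 0,"rz": 0,"claw": 205},{"x": 20,"y": 3.5,"z": 100,"rx": 0,"ry": 0,"rz": 0,"claw": 205},{"x": 30,"y": 3.5,"z": 100,"rx": 0,"ry": 0,"rz": 0,"claw": 205},{"x": 40,"y": 3.5,"z": 100,"rx": 0,"ry": 0,"rz": 0,"claw": 205},{"x": 50,"y": 3.5,"z": 100,"rx": 0,"ry": 0,"rz": 0,"claw": 205},{"x": 60,"y": 3.5,"z": 100,"rx": 0,"ry": 0,"rz": 0,"claw": 205},{"x": 70,"y": 3.5,"z": 100,"rx": 0,"ry": 0,"rz": 0,"claw": 205}]'

```text
time_s: 18.85
position: [0.5473, -0.204, 0.0375]
tcp_rot: [[0.413, 0.911, -0.0], [0.911, -0.413, 0.0], [0.0, -0.0, -1.0]]
force: [0.7, -0.2, -0.8]
opening: 0.197
grasp_force: 0.1
```

Emit:
apply_moves --rows '[{"x": 10,"y": 0,"z": 0,"rx": 0,"ry": 0,"rz": 0,"claw": 205},{"x": 20,"y": 0,"z": 0,"rx": 0,"ry": 0,"rz": 0,"claw": 205},{"x": 30,"y": 0,"z": 0,"rx": 0,"ry": 0,"rz": 0,"claw": 205},{"x": 40,"y": 0,"z": 0,"rx": 0,"ry": 0,"rz": 0,"claw": 205},{"x": 50,"y": 0,"z": 0,"rx": 0,"ry": 0,"rz": 0,"claw": 205},{"x": 60,"y": 0,"z": 0,"rx": 0,"ry": 0,"rz": 0,"claw": 205},{"x": 70,"y": 0,"z": 0,"rx": 0,"ry": 0,"rz": 0,"claw": 205},{"x": 80,"y": 0,"z": 0,"rx": 0,"ry": 0,"rz": 0,"claw": 205},{"x": 89,"y": 0,"z": 0,"rx": 0,"ry": 0,"rz": 0,"claw": 205},{"x": 95,"y": 0,"z": 0,"rx": 0,"ry": 0,"rz": 0,"claw": 205}]'

```text
time_s: 20.1
position: [0.5866, -0.1176, 0.0375]
tcp_rot: [[0.413, 0.911, -0.0], [0.911, -0.413, -0.0], [-0.0, 0.0, -1.0]]
force: [-0.0, -1.2, -0.1]
opening: 0.196
grasp_force: 0.1
```

Emit:
apply_moves --rows '[{"x": 0,"y": 0,"z": 0,"rx": 0,"ry": 0,"rz": 0,"claw": 205},{"x": -15,"y": 0,"z": 0,"rx": 0,"ry": 0,"rz": 0,"claw": 205},{"x": -15,"y": 0,"z": -60,"rx": 0,"ry": 0,"rz": 0,"claw": 205},{"x": -15,"y": 0,"z": -70,"rx": 0,"ry": 0,"rz": 0,"claw": 205},{"x": -15,"y": 0,"z": -70,"rx": 0,"ry": 0,"rz": 0,"claw": 205}]'

```text
time_s: 20.72
position: [0.5803, -0.133, 0.1085]
tcp_rot: [[0.414, 0.91, 0.002], [0.91, -0.414, -0.001], [-0.0, 0.002, -1.0]]
force: [0.2, 0.7, -0.5]
opening: 0.196
grasp_force: 0.0
```

```bash
python3 - <<'E'
from h import *
s=read_state();print(s['time_s'],toR(s['position']))
go(-125,0,80,0)
E
```

```text
20.725 [-88.96379551 -51.34942106]
go (-125, 0, 80, 0) shift [ 39.  -49.1   3.4] turn [ 1.000e-02  2.000e-02 -1.775e+01] world [ 0.552 -0.077  0.105]
```

Emit:
apply_moves --rows '[{"x": 39,"y": -49,"z": 3,"rx": 0,"ry": 0,"rz": -17.75,"claw": 205},{"x": 39,"y": -49,"z": 3,"rx": 0,"ry": 0,"rz": -17.75,"claw": 205},{"x": 39,"y": -49,"z": 3,"rx": 0,"ry": 0,"rz": -17.75,"claw": 205},{"x": 39,"y": -49,"z": 3,"rx": 0,"ry": 0,"rz": -17.75,"claw": 205},{"x": 39,"y": -49,"z": 3,"rx": 0,"ry": 0,"rz": -17.75,"claw": 205},{"x": 39,"y": -49,"z": 3,"rx": 0,"ry": 0,"rz": -17.75,"claw": 205},{"x": 39,"y": -49,"z": 3,"rx": 0,"ry": 0,"rz": -17.75,"claw": 205},{"x": 39,"y": -49,"z": 3,"rx": 0,"ry": 0,"rz": -17.75,"claw": 205},{"x": 39,"y": -49,"z": 3,"rx": 0,"ry": 0,"rz": -17.75,"claw": 205},{"x": 39,"y": -49,"z": 3,"rx": 0,"ry": 0,"rz": -17.75,"claw": 205}]'

```text
time_s: 21.98
position: [0.5503, -0.0761, 0.103]
tcp_rot: [[-0.991, 0.132, -0.003], [0.132, 0.991, 0.001], [0.003, 0.001, -1.0]]
force: [0.4, -0.2, -0.5]
opening: 0.198
grasp_force: 0.0
```

Emit:
apply_moves --rows '[{"x": 0,"y": 0,"z": 0,"rx": 0,"ry": 0,"rz": 0,"claw": 205},{"x": 0,"y": 0,"z": 0,"rx": 0,"ry": 0,"rz": 0,"claw": 205},{"x": 0,"y": 0,"z": 0,"rx": 0,"ry": 0,"rz": 0,"claw": 205}]'

```text
time_s: 22.35
position: [0.5514, -0.0761, 0.1042]
tcp_rot: [[-0.99, 0.139, -0.001], [0.139, 0.99, 0.0], [0.001, 0.0, -1.0]]
force: [-0.3, -0.9, 0.0]
opening: 0.196
grasp_force: 0.0
```

```bash
python3 - <<'E'
from h import *
im,d=snap('scene','s5.png')
v,u=np.mgrid[0:384,0:512];p=camera_params('scene');R=np.array(p['orientation']);t=np.array(p['xyz'])
P=np.stack([(u-p['cx'])/p['fx']*d,-(v-p['cy'])/p['fy']*d,-d],-1)@R.T+t
m=(abs(P[...,2]-.027)<.006)&(im.max(2)<75)&(d>0)
n,l,s,c=cv2.connectedComponentsWithStats(m.astype(np.uint8))
for k in range(1,n):
    if s[k,4]>25: print(s[k,4],c[k].round(),toR(P[l==k].mean(0)).round(1))
s=read_state();print(s['time_s'],toR(s['position']))
go(-125,0,12,0);go(13,0,12,0)
E
```

```text
193 [272. 176.] [70.9 -7.7]
127 [234. 187.] [-79.1  -6.9]
179 [429. 209.] [ 260.5 -446. ]
192 [ 38. 260.] [-643.5  -62.7]
38 [  3. 272.] [-711.3  -67.1]
22.4 [-125.33305037    0.96591476]
go (-125, 0, 12, 0) shift [-0.4 -1.  67.4] turn [ 0. -0.  0.] world [ 0.552 -0.077  0.037]
go (13, 0, 12, 0) shift [-138.4   -1.    67.3] turn [ 0. -0.  0.] world [ 0.688 -0.096  0.037]
```

Cap R sits where L did, at about (-75,0). Now the final push.

Emit:
apply_moves --rows '[{"x": 0,"y": -1,"z": 50,"rx": 0,"ry": 0,"rz": 0,"claw": 205},{"x": 0,"y": -1,"z": 67,"rx": 0,"ry": 0,"rz": 0,"claw": 205},{"x": 0,"y": -1,"z": 67,"rx": 0,"ry": 0,"rz": 0,"claw": 205},{"x": -9,"y": -1,"z": 67,"rx": 0,"ry": 0,"rz": 0,"claw": 205},{"x": -18,"y": -1,"z": 67,"rx": 0,"ry": 0,"rz": 0,"claw": 205},{"x": -27,"y": -1,"z": 67,"rx": 0,"ry": 0,"rz": 0,"claw": 205},{"x": -36,"y": -1,"z": 67,"rx": 0,"ry": 0,"rz": 0,"claw": 205},{"x": -45,"y": -1,"z": 67,"rx": 0,"ry": 0,"rz": 0,"claw": 205},{"x": -53,"y": -1,"z": 67,"rx": 0,"ry": 0,"rz": 0,"claw": 205},{"x": -61,"y": -1,"z": 67,"rx": 0,"ry": 0,"rz": 0,"claw": 205}]'

```text
time_s: 23.65
position: [0.6124, -0.0855, 0.0374]
tcp_rot: [[-0.99, 0.138, -0.0], [0.138, 0.99, 0.0], [0.0, 0.0, -1.0]]
force: [-0.9, 0.1, -0.1]
opening: 0.192
grasp_force: 0.1
```

Emit:
apply_moves --rows '[{"x": -8,"y": 0,"z": 0,"rx": 0,"ry": 0,"rz": 0,"claw": 205},{"x": -16,"y": 0,"z": 0,"rx": 0,"ry": 0,"rz": 0,"claw": 205},{"x": -24,"y": 0,"z": 0,"rx": 0,"ry": 0,"rz": 0,"claw": 205},{"x": -32,"y": 0,"z": 0,"rx": 0,"ry": 0,"rz": 0,"claw": 205},{"x": -40,"y": 0,"z": 0,"rx": 0,"ry": 0,"rz": 0,"claw": 205},{"x": -48,"y": 0,"z": 0,"rx": 0,"ry": 0,"rz": 0,"claw": 205},{"x": -56,"y": 0,"z": 0,"rx": 0,"ry": 0,"rz": 0,"claw": 205},{"x": -64,"y": 0,"z": 0,"rx": 0,"ry": 0,"rz": 0,"claw": 205},{"x": -71,"y": 0,"z": 0,"rx": 0,"ry": 0,"rz": 0,"claw": 205},{"x": -74,"y": 0,"z": 0,"rx": 0,"ry": 0,"rz": 0,"claw": 205}]'

```text
time_s: 24.9
position: [0.6858, -0.0958, 0.0376]
tcp_rot: [[-0.99, 0.138, 0.0], [0.138, 0.99, -0.0], [-0.0, -0.0, -1.0]]
force: [-0.4, 0.8, -0.3]
opening: 0.195
grasp_force: 0.2
```

Emit:
apply_moves --rows '[{"x": 0,"y": 0,"z": 0,"rx": 0,"ry": 0,"rz": 0,"claw": 205},{"x": 15,"y": 0,"z": 0,"rx": 0,"ry": 0,"rz": 0,"claw": 205},{"x": 15,"y": 0,"z": -60,"rx": 0,"ry": 0,"rz": 0,"claw": 205},{"x": 15,"y": 0,"z": -120,"rx": 0,"ry": 0,"rz": 0,"claw": 205},{"x": 70,"y": 60,"z": -130,"rx": 0,"ry": 0,"rz": 0,"claw": 205},{"x": 100,"y": 120,"z": -130,"rx": 0,"ry": 0,"rz": 0,"claw": 205},{"x": 100,"y": 180,"z": -130,"rx": 0,"ry": 0,"rz": 0,"claw": 205},{"x": 100,"y": 240,"z": -130,"rx": 0,"ry": 0,"rz": 0,"claw": 205},{"x": 100,"y": 300,"z": -130,"rx": 0,"ry": 0,"rz": 0,"claw": 205},{"x": 100,"y": 300,"z": -130,"rx": 0,"ry": 0,"rz": 0,"claw": 205}]'

```text
time_s: 26.15
position: [0.6271, 0.2193, 0.1678]
tcp_rot: [[-0.991, 0.133, 0.001], [0.133, 0.991, 0.001], [-0.001, 0.001, -1.0]]
force: [-0.4, -0.4, -0.2]
opening: 0.196
grasp_force: 0.0
```

```bash
python3 - <<'E'
from h import *
snap('top','t6.png');a=cv2.imread('pics/t6.png')[20:260,120:420];cv2.imwrite('pics/t6c.png',cv2.convertScaleAbs(cv2.resize(a,(750,600),interpolation=3),alpha=1.4))
E
```

```text
(no output)
```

View pics/t6c.png

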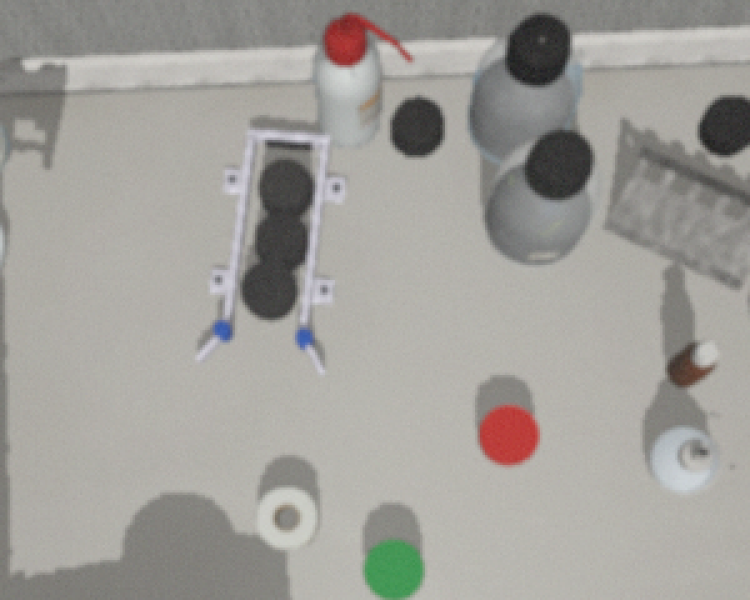

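Crop t6c: all three caps lie in the slot at (286,190), (282,240) and (269,291), past the posts (222,331)/(304,338). The roll, burner and amber bottle are in place. I check the numbers before handing in.

```bash
python3 - <<'E'
from h import *
for u,v,h in [(286,190,.028),(282,240,.028),(269,291,.028),(287,518,.026)]: print(toR(pt('top',120+u/2.5,20+v/2.5,z=h)).round(1))
a=np.load('last_top.npz')['im'][195:245,200:270].astype(int)
E
```

```text
[150.3  -4.8]
[97.3 -7.4]
[43.2 -1.1]
[-179.1  -46.9]
```

```bash
python3 -c "
from rig import *
print(hand_in())"
```

```text
the job is handed in; nothing more can be done
None
```

The three black caps lie flat in the slot, with the last one's rear edge about 14 mm past the gate. The film roll, burner and amber bottle stayed where they were, and the job was handed in at about 26 s.

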